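# Fit the red bit cassette into its row in the tool case

## Task

Three drill-bit cassettes stand in a tight row in the channel of the open orange tool case. Slide them apart to open a gap between the blue and the yellow one, without lifting or tipping any of the three, then stand the red cassette from the bench in that gap, square with the row and right down on the channel floor. Lower it in rather than dropping it, and let go.

Things in the scene. Friction and masses are not known exactly. Their poses are not given: they have to be found in the camera images.
- red: RED bit cassette, upright plastic block, 54 mm long (own x), 34 thick (own y), 70 tall (z), 0.09 to 0.18 kg; origin: centre of underside. Starts upright on the bench, left or right of the case, turned up to 0.5 rad; a green one of the same shape stands on the other side and is not wanted. The two ends look alike.
- blue: BLUE bit cassette, upright plastic block, 54 mm long (own x), 34 thick (own y), 70 tall (z), 0.09 to 0.18 kg; origin: centre of underside. At one end of the row of three, touching the yellow one. At least 50 mm of channel is free beyond it, so it can slide that far along its own y away from yellow.
- yellow: YELLOW bit cassette, upright plastic block, 54 mm long (own x), 34 thick (own y), 70 tall (z), 0.09 to 0.18 kg; origin: centre of underside. Middle of the row, which runs along its y, centred in a channel in black foam, 216 mm long (y), 78 wide (x). Above the bench: channel floor 12 mm, foam top 26, orange case rim 30; the cassettes' upper 52 mm is clear. Held low they slide upright; held high they lag and lean.
- grey: GREY bit cassette, upright plastic block, 54 mm long (own x), 34 thick (own y), 70 tall (z), 0.09 to 0.18 kg; origin: centre of underside. At the other end of the row, touching yellow on the side away from blue, at least 50 mm of channel free beyond it. The case is fixed; a drill lies in it beyond the row (+x), from 100 mm off the row's centre line, up to 64 mm above the bench.
There are look-alikes about, which are no part of the job. What is meant by the red is not brown or pink, and is the larger of those in its own colour.

How it is judged:
At the end, for the whole second after the job is handed in: The red cassette stands between the blue and the yellow one, its long side within 0.2 rad of the yellow one's; red, blue, yellow and grey all stand upright (within 0.17 rad) on the channel floor (origin 6 to 20 mm above the bench), the red one at rest (((y of blue in the frame of yellow above 0.05 m and y of red in the frame of yellow above 0.025 m and y of red in the frame of blue below -0.025 m) or (y of blue in the frame of yellow below -0.05 m and y of red in the frame of yellow below -0.025 m and y of red in the frame of blue above 0.025 m)) and angle between the x axis of red and the x axis of yellow, either way round below 0.2 rad and linear speed of red below 0.02 m/s and height (world z) of red between 0.006 and 0.02 m and angle between each of red, blue, yellow, grey's own z axis and vertical below 0.17 rad and height (world z) of blue between 0.006 and 0.02 m and height (world z) of yellow between 0.006 and 0.02 m and height (world z) of grey between 0.006 and 0.02 m); the robot touches nothing.
It fails at once if a cassette of the row is lifted more than 23 mm off the channel floor (height (world z) of any of blue, yellow, grey above 0.035 m).
It fails at once if a cassette of the row is tipped by more than 0.5 rad (angle between any of blue, yellow, grey's own z axis and vertical above 0.5 rad).
It fails at once if the red cassette is dropped (falls freely, out of the fingers, more than about 40 mm above the bench) (contact force between red and the fingers below 0.2 N and height (world z) of red above 0.04 m and linear speed of red above 0.4 m/s).
It also fails if it takes over 48 s, if anything falls off the work surface, if the arm or the gripper's body presses on something with over 40 N, if the wrist force passes 120 N, or if a joint passes its speed limit or range.

## Robot

A 7-joint arm with a two-finger parallel gripper is mounted at the origin on the work surface. World frame = base frame: x ahead of the robot, y to its left, z up, the work surface at z = 0. Lengths are in m, angles in rad, forces in N, time in s.
With the tool pointing down it reaches from about 0.425 to 0.95 m from the base axis. Payload 4.7 kg.
Tool frame: the origin (TCP) lies at the very end of the fingers, on their centre line; the grasp point (between the pads) lies 19 mm behind it; z points along the fingers, x is the direction in which the jaws open and shut, and the axes are right-handed (so a half turn about z gives the same grasp; the last joint's range is limited). The gripper opens to 87 mm and grips with 3 to 60 N. Pads are 19 mm wide; open, the fingers measure 117 mm over their backs; the gripper's body (75 mm by 190 mm) begins 51 mm behind the grasp point.
Start: joints at [-1.152, 0.469, -0.049, 1.532, 0.024, 1.141, -0.082], TCP at [0.292, 0.608, 0.223] pointing down, gripper open.
Joint ranges: [-2.59, 2.59], [-0.33, 1.99], [-1.39, 1.29], [0.1, 2.45], [-1.04, 4.18], [0.21, 1.99], [-2.66, 2.66]. Speed limits (rad/s): [2.57, 2.57, 3.14, 3.14, 3.14, 3.14, 3.14].

## Interface

Orientations are given as a rotation vector (axis times angle).
In Python, from bench import sense, optics, r gives the robot as it stands.
- The arm moves only by the tool move_arm, never from a script. Its argument "rows" is a list of rows, each a list of 7 numbers: the shift along the world's x, y, z in mm, then the turn, a rotation vector about the world's x, y, z in degrees, then the opening, from 0 (shut) to 1 (fully open). In form: [[tx, ty, tz, wx, wy, wz, claw], ...]. A call has 1 to 12 rows; each row is the pose to reach, as a shift and turn from the pose measured when the call began; what a row does not reach only later rows make up. A row lasts 1/12 s, in which the tool goes at most 41.7 mm and 7.16 degrees, less where a joint would pass 70% of its speed; a pose out of reach is approached as far as the arm can. A call with a gripper value outside its range is refused whole. The fingers move at their own pace and stop on an object; "squeeze" is the grip in N (left out, the last holds). Time passes only in rows, so rows that repeat a pose let the fingers close. It gives the time, the measured TCP pose, the force and the opening at its end, in the units of the state.
- sense(): the state, without advancing time (a new reading comes with each control period).
- optics.snapshot(name): name is "side" or "top" or "wrist"; returns a dict with "frame" (400x640x3 uint8, blue, green, red), "range_z" (400x640 float32, m along the optical axis (not along the pixel's ray), 0 where there is no reading), "fx", "fy", "cx", "cy" (pixels), "R" (3x3) and "t" (3): a world point X has camera coordinates R X + t. Camera axes: x right, y down, z forward; pixel columns grow to the right and rows downward; lengths in m; the calibration is good to about 2 mm. A picture is of the moment at which its call begins.
- r.hand_in(): hands the job in, once; it reports no verdict.
The state is a dict: "t": time; "joints": joint angles; "qvel": joint speeds; "joint_efforts": joint torques, N m; "ee_pos": TCP position; "tool_rot": TCP orientation; "wrist_force": force on the tool from outside, world axes, zero at the start; "moment": the same for the moment, N m; "width": opening from 0.0 (shut) to 1.0 (fully open).
Only numpy, scipy, OpenCV 4.12 (cv2) and the standard library are available. Lean on these libraries where they do the work, as an engineer would, in place of code of your own. Each camera call takes 0.05 s, during which the arm holds its last target. There are 200 camera calls.

## Working session

There is one attempt and no reset: what is moved stays moved. The work goes in short steps, Python scripts to look and compute and a tool call to move; the robot and the scene stay as the last step left them, time stands still between calls to the robot, and variables do not carry over. Pictures are saved under pics/ and viewed, about 8 in all and at most 12, crops included, and the job is handed in when it is done.

Besides the shell and the picture viewer there is one more tool, called after "Request:" as name([rows], argument=value, ...), one row to a line, values as JSON. move_arm: Moves the arm, as the interface text tells. Its arguments: {"type":"object","properties":{"rows":{"type":"array","items":{"type":"array","items":{"type":"number"}}},"squeeze":{"type":"number"}},"required":["rows"]}

```bash
ls; mkdir -p pics; python3 - <<'E'
from bench import sense, optics, r
import cv2,numpy as np
s=sense();print({k:np.round(v,3) for k,v in s.items()})
for n in ("top","side"):
    d=optics.snapshot(n); cv2.imwrite(f"pics/{n}0.png",d["frame"]); np.savez(f"pics/{n}0.npz",**d)
    print(n,d["fx"],d["cx"],d["cy"],np.round(d["R"],3).tolist(),np.round(d["t"],3), (-d["R"].T@d["t"]).round(3))
E
```

```text
pics
{'t': np.float64(0.0), 'joints': array([-1.152,  0.469, -0.049,  1.534,  0.024,  1.141, -0.082]), 'qvel': array([-0.001, -0.001, -0.001, -0.   , -0.001, -0.   ,  0.002]), 'joint_efforts': array([-1.0000e-03, -5.0796e+01, -8.1000e-02, -2.3616e+01, -6.1000e-02,
        3.8000e-02,  0.0000e+00]), 'ee_pos': array([0.292, 0.608, 0.221]), 'tool_rot': array([ 2.658,  1.672, -0.003]), 'wrist_force': array([ 0.385, -0.712, -0.355]), 'moment': array([-0.013,  0.   , -0.012]), 'width': np.float64(1.0)}
top 371.71758151143473 320.67648226492423 198.718834034343 [[0.029, -1.0, 0.005], [-0.993, -0.029, -0.113], [0.113, -0.002, -0.994]] [-0.05   0.498  0.796] [ 0.407 -0.034  0.847]
side 428.55911454479286 319.1255515574325 197.36217066647833 [[0.978, -0.208, 0.019], [-0.089, -0.497, -0.863], [0.19, 0.842, -0.504]] [-0.485  0.087  1.087] [ 0.276 -0.974  0.633]
```

View pics/top0.png

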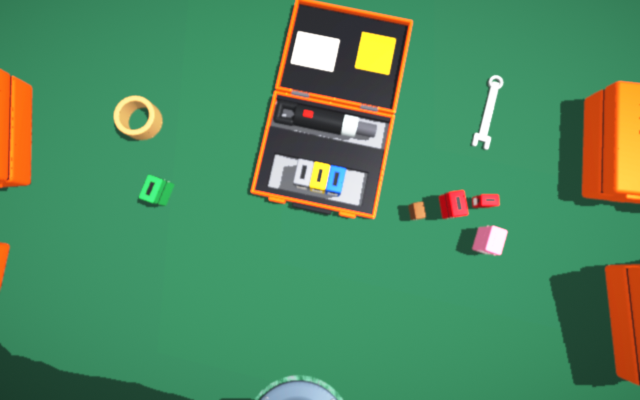

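View pics/side0.png

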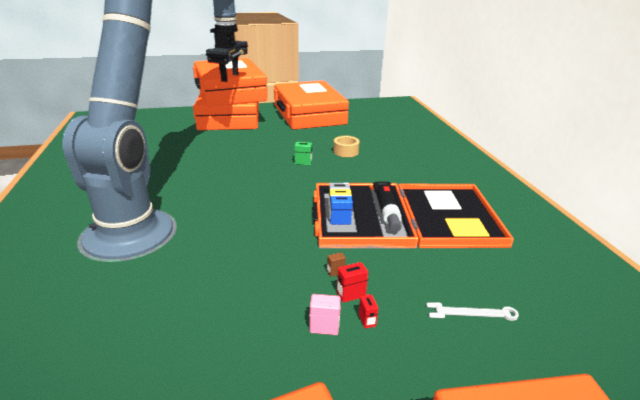

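The top view shows the row grey (303,175), yellow (319,177), blue (337,180). Possible mistakes for the wanted red:
- large red block (454,204)
- small red block (487,201)
- brown cube (418,210)
- pink block (490,240)
- green block (155,190)

By the description I choose the large red at (454,204), which is at about (350,282) in the side view. Next I measure and check it in a crop.

```bash
cat > h.py <<'E'
import cv2,numpy as np
HSV={'red':[(0,150,60),(6,255,255)],'red2':[(174,150,60),(180,255,255)],'blue':[(100,120,60),(125,255,255)],'yellow':[(24,150,90),(34,255,255)]}
def cloud(d):
    v,u=np.mgrid[:400,:640]; z=d['range_z'].astype(float)
    c=np.stack([(u-d['cx'])/d['fx']*z,(v-d['cy'])/d['fy']*z,z],-1)
    return (c-d['t'])@d['R']      # world
def mask(d,c):
    h=cv2.cvtColor(d['frame'],cv2.COLOR_BGR2HSV)
    if c=='grey': return cv2.inRange(h,(0,0,110),(180,50,255))
    m=cv2.inRange(h,*map(np.array,HSV[c]))
    if c=='red': m|=cv2.inRange(h,*map(np.array,HSV['red2']))
    return m
def ray(d,u,v,z):
    q=d['R'].T@np.array([(u-d['cx'])/d['fx'],(v-d['cy'])/d['fy'],1]); o=-d['R'].T@d['t']
    return o+q*(z-o[2])/q[2]
def blobs(d,c,box=None,amin=60,dz=.006):
    """per blob: pixel box, top-face height, top-face centre, sizes, angle of long side"""
    P=cloud(d); m=mask(d,c)
    if box: k=np.zeros_like(m);k[box[1]:box[3],box[0]:box[2]]=1;m=m*k
    n,L,st,_=cv2.connectedComponentsWithStats(m); out=[]
    for i in range(1,n):
        if st[i,4]<amin: continue
        Q=P[(L==i)&(d['range_z']>0)]
        if len(Q)<20: continue
        zt=np.percentile(Q[:,2],92); T=Q[abs(Q[:,2]-zt)<dz]
        (cx,cy),(w,h),a=cv2.minAreaRect((T[:,:2]*1000).astype(np.float32))
        if w<h: w,h,a=h,w,a+90
        a=(a+90)%180-90
        out.append((c,st[i,:4].tolist(),round(zt,4),round(cx,1),round(cy,1),round(w,1),round(h,1),round(a,1)))
    return out
E
python3 - <<'E'
from h import *
for n in('top','side'):
    d=dict(np.load(f'pics/{n}0.npz'))
    for c,b in(('red',(400,150,540,240) if n=='top' else (320,250,400,340)),('blue',(240,150,400,220) if n=='top' else (310,170,370,240)),('yellow',(240,150,400,200)if n=='top' else (310,170,370,240)),('grey',(290,158,312,190)if n=='top' else (320,175,360,200))):
        for o in blobs(d,c,b,30): print(n,o)
    f=d['frame']
    c=f[150:230,250:510] if n=='top' else f[170:340,280:410]
    cv2.imwrite(f'pics/{n}c.png',cv2.resize(c,None,fx=3,fy=3,interpolation=cv2.INTER_CUBIC))
a,b=cv2.imread('pics/topc.png'),cv2.imread('pics/sidec.png')
o=np.zeros((max(a.shape[0]+0,240),780,3),np.uint8);o[:240]=a
o=np.vstack([o,np.zeros((360,780,3),np.uint8)]);b=cv2.resize(b,(275,360));o[240:,:275]=b;cv2.imwrite('pics/cc.png',o)
E
```

```text
top ('red', [439, 190, 29, 28], np.float64(0.0717), 494.6, -324.4, 53.6, 34.1, 9.6)
top ('red', [472, 194, 27, 14], np.float64(0.0519), 506.3, -399.8, 39.5, 24.4, -89.0)
top ('blue', [326, 164, 21, 32], np.float64(0.0837), 536.9, -65.2, 54.0, 31.0, -10.6)
top ('yellow', [310, 162, 20, 28], np.float64(0.0842), 543.2, -30.9, 54.1, 31.4, -9.8)
top ('grey', [290, 158, 22, 32], np.float64(0.0834), 549.3, 3.8, 53.4, 33.8, -9.6)
side ('red', [337, 262, 42, 66], np.float64(0.0694), 494.7, -327.8, 54.1, 35.7, 8.9)
side ('blue', [330, 196, 24, 29], np.float64(0.0816), 537.4, -68.7, 53.8, 33.7, -7.2)
side ('grey', [329, 182, 22, 7], np.float64(0.0825), 549.8, 0.5, 51.9, 33.9, -10.9)
```

View pics/cc.png

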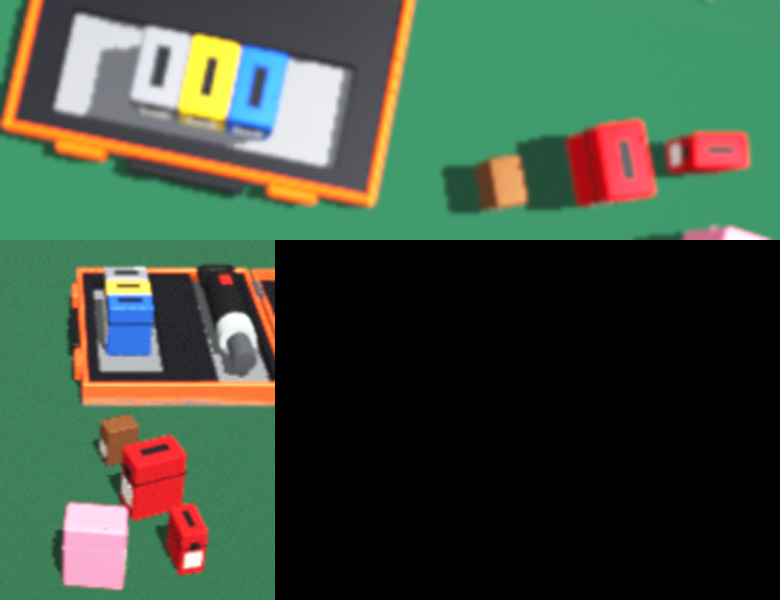

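The crop confirms the large red block (54x34 mm, top at 70 mm): upright at (494.7,-326), long side at +9.3°. The row's long axis is at -10° and its tops are at 83 mm. Both views agree within 4 mm in y. Now I move above blue.

Request:
move_arm([
  [245, -675, -20, 0, 0, -74.3, 1],
  [245, -675, -20, 0, 0, -74.3, 1],
  [245, -675, -20, 0, 0, -74.3, 1],
  [245, -675, -20, 0, 0, -74.3, 1],
  [245, -675, -20, 0, 0, -74.3, 1],
  [245, -675, -20, 0, 0, -74.3, 1],
  [245, -675, -20, 0, 0, -74.3, 1],
  [245, -675, -20, 0, 0, -74.3, 1],
  [245, -675, -20, 0, 0, -74.3, 1],
  [245, -675, -20, 0, 0, -74.3, 1],
  [245, -675, -20, 0, 0, -74.3, 1],
  [245, -675, -20, 0, 0, -74.3, 1],
])

```text
t: 1.1
ee_pos: [0.4625, 0.1366, 0.2079]
tool_rot: [-3.129, 0.275, 0.003]
wrist_force: [0.1, 0.6, 0.3]
width: 0.999
```

Request:
move_arm([
  [74, -203, -20, 0, 0, 0, 1],
  [74, -203, -20, 0, 0, 0, 1],
  [74, -203, -20, 0, 0, 0, 1],
  [74, -203, -20, 0, 0, 0, 1],
  [74, -203, -20, 0, 0, 0, 1],
  [74, -203, -20, 0, 0, 0, 1],
  [74, -203, -20, 0, 0, 0, 1],
  [74, -203, -20, 0, 0, 0, 1],
])

```text
t: 1.77
ee_pos: [0.536, -0.0663, 0.1874]
tool_rot: [-3.129, 0.277, 0.005]
wrist_force: [-0.6, 0.9, -0.3]
width: 1.0
```

```bash
python3 - <<'E'
from bench import sense, optics
from h import *
s=sense();print(s['ee_pos'].round(4) if hasattr(s['ee_pos'],'round') else s['ee_pos'],s['tool_rot'])
d=optics.snapshot('wrist');cv2.imwrite('pics/w1.png',d['frame']);np.savez('pics/w1.npz',**d)
print((-d["R"].T@d["t"]).round(3))
for c in('blue','yellow','grey'):
    for o in blobs(d,c,None,200): print(o)
E
```

```text
[ 0.536  -0.0663  0.1874] [-3.1288308   0.27661119  0.00520668]
[0.55  0.003 0.35 ]
('blue', [295, 180, 54, 32], np.float64(0.0829), 538.4, -64.2, 52.7, 32.6, -10.3)
('yellow', [295, 146, 54, 32], np.float64(0.083), 544.5, -30.7, 51.4, 30.2, -10.0)
('yellow', [542, 178, 83, 60], np.float64(0.0159), 853.4, -153.2, 90.9, 78.1, -10.3)
('grey', [543, 39, 96, 98], np.float64(0.0156), 854.5, -11.1, 103.2, 85.7, 79.4)
('grey', [301, 52, 27, 17], np.float64(0.0132), 554.1, 73.5, 29.1, 17.0, -8.4)
('grey', [291, 97, 65, 134], np.float64(0.0136), 542.2, -46.8, 163.4, 76.7, 79.9)
('grey', [294, 108, 47, 14], np.float64(0.083), 547.6, 13.1, 42.8, 11.6, -10.1)
('grey', [294, 128, 53, 15], np.float64(0.083), 547.2, -5.7, 49.5, 13.0, -10.1)
('grey', [401, 164, 18, 75], np.float64(0.026), 633.7, -94.7, 71.1, 1.8, 79.1)
('grey', [415, 181, 44, 68], np.float64(0.059), 664.0, -112.3, 70.1, 31.5, 80.2)
('grey', [421, 370, 22, 22], np.float64(0.0087), 653.3, -403.6, 37.2, 26.9, 76.9)
```

View pics/w1.png

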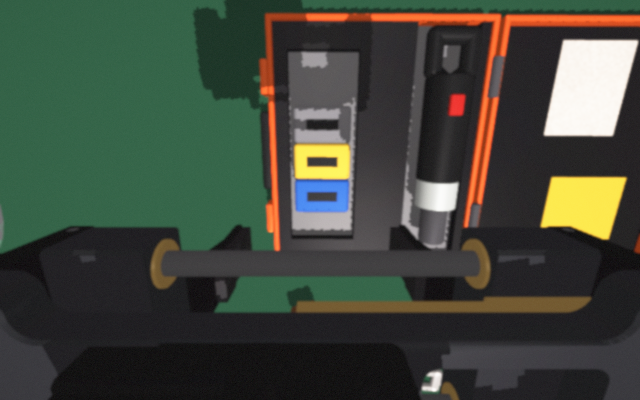

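The wrist view shows the row inside the channel, with blue at (322,196), yellow (322,161) and grey (322,125), all between the fingers' lines. Blue measures (538,-65), so I descend low on blue.

Request:
move_arm([
  [2, 0, -40, 0, 0, 0, 1],
  [2, 0, -80, 0, 0, 0, 1],
  [2, 0, -110, 0, 0, 0, 1],
  [2, 0, -130, 0, 0, 0, 1],
  [2, 0, -145, 0, 0, 0, 1],
  [2, 0, -155, 0, 0, 0, 1],
  [2, 0, -156, 0, 0, 0, 1],
  [2, 0, -156, 0, 0, 0, 1],
])

```text
t: 2.48
ee_pos: [0.5381, -0.0636, 0.0316]
tool_rot: [-3.128, 0.27, 0.006]
wrist_force: [-0.5, -0.7, 0.1]
width: 1.0
```

Request:
move_arm([
  [0, 0, 0, 0, 0, 0, 0.5],
  [0, 0, 0, 0, 0, 0, 0.5],
  [0, 0, 0, 0, 0, 0, 0.5],
  [0, 0, 0, 0, 0, 0, 0.5],
  [0, 0, 0, 0, 0, 0, 0.5],
  [0, 0, 0, 0, 0, 0, 0.5],
  [0, 0, 0, 0, 0, 0, 0.5],
  [0, 0, 0, 0, 0, 0, 0.5],
], squeeze=20)

```text
t: 3.15
ee_pos: [0.5381, -0.0637, 0.0318]
tool_rot: [-3.128, 0.27, 0.005]
wrist_force: [-1.4, -0.1, 2.3]
width: 0.618
```

Request:
move_arm([
  [-0.5, -3, 0, 0, 0, 0, 0.5],
  [-1.4, -8, 0, 0, 0, 0, 0.5],
  [-2.3, -13, 0, 0, 0, 0, 0.5],
  [-3.2, -18, 0, 0, 0, 0, 0.5],
  [-4, -23, 0, 0, 0, 0, 0.5],
  [-5, -28, 0, 0, 0, 0, 0.5],
  [-5.8, -33, 0, 0, 0, 0, 0.5],
  [-6.7, -38, 0, 0, 0, 0, 0.5],
  [-7.5, -43, 0, 0, 0, 0, 0.5],
  [-8, -46, 0, 0, 0, 0, 0.5],
  [-8, -46, 0, 0, 0, 0, 0.5],
  [-8, -46, 0, 0, 0, 0, 0.5],
])

```text
t: 4.15
ee_pos: [0.5298, -0.111, 0.0318]
tool_rot: [-3.129, 0.272, 0.005]
wrist_force: [-0.0, -1.5, 1.3]
width: 0.621
```

Request:
move_arm([
  [0, 0, 0, 0, 0, 0, 1],
  [0, 0, 0, 0, 0, 0, 1],
  [0, 0, 0, 0, 0, 0, 1],
  [0, 0, 0, 0, 0, 0, 1],
  [0, 0, 0, 0, 0, 0, 1],
  [0, 0, 30, 0, 0, 0, 1],
  [0, 0, 65, 0, 0, 0, 1],
  [0, 0, 105, 0, 0, 0, 1],
  [0, 0, 145, 0, 0, 0, 1],
  [0, 0, 160, 0, 0, 0, 1],
  [0, 0, 160, 0, 0, 0, 1],
])

```text
t: 5.07
ee_pos: [0.5326, -0.1115, 0.1963]
tool_rot: [-3.128, 0.271, -0.009]
wrist_force: [-0.0, -0.2, -0.1]
width: 0.998
```

```bash
python3 - <<'E'
from bench import sense, optics
from h import *
for n in('wrist','top','side'):
    d=optics.snapshot(n);cv2.imwrite(f'pics/{n}2.png',d['frame']);np.savez(f'pics/{n}2.npz',**d)
    for c in('blue','yellow','grey','red'):
        for o in blobs(d,c,None,150):
            if o[2]>.06 and o[3]<600 and o[4]<50: print(n,o)
E
```

```text
wrist ('blue', [290, 171, 54, 42], np.float64(0.0828), 530.5, -111.9, 53.3, 34.7, -9.9)
wrist ('yellow', [290, 104, 47, 12], np.float64(0.0832), 542.0, -26.6, 43.9, 10.0, -9.7)
wrist ('yellow', [290, 124, 47, 7], np.float64(0.0831), 539.3, -42.4, 44.6, 5.6, -9.9)
wrist ('grey', [305, 57, 33, 36], np.float64(0.0832), 555.0, 2.2, 30.1, 29.3, 80.8)
top ('yellow', [310, 162, 19, 29], np.float64(0.0836), 542.6, -30.9, 53.1, 31.0, -10.6)
top ('grey', [272, 56, 108, 87], np.float64(0.56), 516.1, -64.3, 62.3, 0.7, -17.7)
top ('grey', [269, 155, 71, 45], np.float64(0.0828), 548.6, 3.8, 52.1, 33.8, -10.1)
top ('grey', [477, 225, 31, 31], np.float64(0.0722), 419.9, -402.7, 52.8, 32.1, -17.2)
top ('red', [442, 190, 26, 28], np.float64(0.0718), 494.7, -323.9, 54.1, 34.1, 8.7)
side ('blue', [331, 205, 25, 28], np.float64(0.0817), 529.2, -118.6, 52.9, 35.0, -3.7)
side ('yellow', [330, 190, 20, 16], np.float64(0.0808), 535.1, -40.8, 52.7, 27.2, -33.5)
side ('grey', [81, 132, 56, 47], np.float64(0.2855), 17.3, -61.6, 61.5, 12.6, 18.5)
side ('grey', [92, 203, 61, 26], np.float64(0.0731), 8.4, -34.2, 132.4, 72.0, 12.6)
side ('grey', [311, 294, 28, 15], np.float64(0.0707), 419.0, -405.6, 49.8, 33.4, -18.2)
side ('red', [337, 262, 42, 66], np.float64(0.0693), 494.4, -327.5, 54.6, 35.6, 9.5)
```

View pics/wrist2.png

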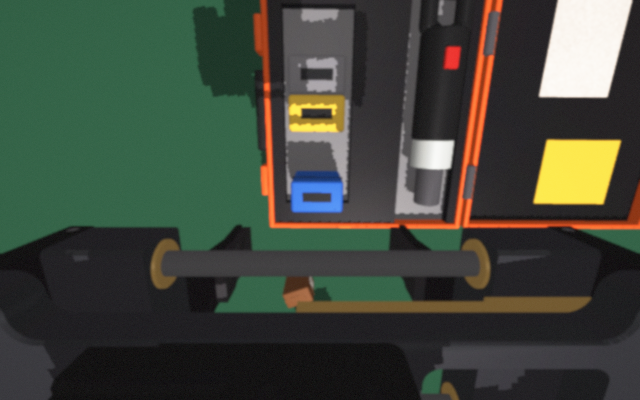

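Wrist view: blue at (317,195) stands clear of yellow (317,113), and both are upright. The gap is about 48 mm, centred near (537,-72). Now the red one.

Request:
move_arm([
  [-38, -214, -6, 0, 0, 19.3, 1],
  [-38, -214, -6, 0, 0, 19.3, 1],
  [-38, -214, -6, 0, 0, 19.3, 1],
  [-38, -214, -6, 0, 0, 19.3, 1],
  [-38, -214, -6, 0, 0, 19.3, 1],
  [-38, -214, -6, 0, 0, 19.3, 1],
  [-38, -214, -6, 0, 0, 19.3, 1],
  [-38, -214, -6, 0, 0, 19.3, 1],
  [-38, -214, -6, 0, 0, 19.3, 1],
])

```text
t: 5.97
ee_pos: [0.4909, -0.3226, 0.1831]
tool_rot: [-3.128, -0.26, 0.012]
wrist_force: [0.3, 0.0, -0.4]
width: 1.002
```

```bash
python3 - <<'E'
from bench import sense, optics
from h import *
d=optics.snapshot('wrist');cv2.imwrite('pics/w3.png',d['frame'])
for o in blobs(d,'red',None,150): print(o)
s=sense();print(s['ee_pos'],s['tool_rot'],2*np.degrees(np.arctan2(s['tool_rot'][1],s['tool_rot'][0])))
E
```

```text
('red', [298, 173, 53, 43], np.float64(0.0708), 495.9, -324.5, 53.4, 34.3, 9.7)
('red', [313, 228, 23, 23], np.float64(0.0508), 506.4, -384.9, 24.5, 10.7, 10.9)
[ 0.49131547 -0.32227645  0.18356143] [-3.128426   -0.26139822  0.01091408] -350.44739690374485
```

View pics/w3.png

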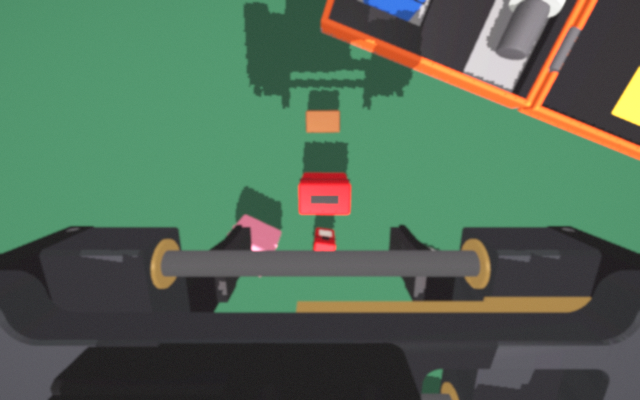

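Red is at (324,195) in the wrist view, measuring (495.8,-325) with its top at 70.8 mm and its angle at 9.7°. The small red and pink stay clear of the fingers.

Request:
move_arm([
  [4, -3, -40, 0, 0, 0, 1],
  [4.5, -3, -75, 0, 0, 0, 1],
  [4.5, -3, -105, 0, 0, 0, 1],
  [4.5, -3, -130, 0, 0, 0, 1],
  [4.5, -3, -145, 0, 0, 0, 1],
  [4.5, -3, -150, 0, 0, 0, 1],
  [4.5, -3, -150, 0, 0, 0, 1],
  [4.5, -3, -150, 0, 0, 0, 1],
])

```text
t: 6.68
ee_pos: [0.4967, -0.3246, 0.0341]
tool_rot: [-3.128, -0.264, 0.01]
wrist_force: [0.1, -0.5, 0.5]
width: 0.994
```

Request:
move_arm([
  [0, 0, 0, 0, 0, 0, 0.5],
  [0, 0, 0, 0, 0, 0, 0.5],
  [0, 0, 0, 0, 0, 0, 0.5],
  [0, 0, 0, 0, 0, 0, 0.5],
  [0, 0, 0, 0, 0, 0, 0.5],
  [0, 0, 0, 0, 0, 0, 0.5],
  [0, 0, 0, 0, 0, 0, 0.5],
  [0, 0, 0, 0, 0, 0, 0.5],
], squeeze=25)

```text
t: 7.35
ee_pos: [0.4965, -0.3247, 0.0343]
tool_rot: [-3.128, -0.263, 0.01]
wrist_force: [-2.0, -0.8, 3.1]
width: 0.618
```

Request:
move_arm([
  [0, 0, 10, 0, 0, 0, 0.5],
  [0, 0, 30, 0, 0, 0, 0.5],
  [0, 0, 60, 0, 0, 0, 0.5],
  [0, 0, 90, 0, 0, 0, 0.5],
  [0, 0, 115, 0, 0, -3, 0.5],
  [10, 60, 120, 0, 0, -9, 0.5],
  [20, 90, 120, 0, 0, -14, 0.5],
  [25, 120, 120, 0, 0, -19.6, 0.5],
  [30, 150, 120, 0, 0, -19.6, 0.5],
  [35, 180, 120, 0, 0, -19.6, 0.5],
  [38, 210, 120, 0, 0, -19.6, 0.5],
  [40, 235, 120, 0, 0, -19.6, 0.5],
])

```text
t: 8.35
ee_pos: [0.5367, -0.0869, 0.1546]
tool_rot: [-3.126, 0.27, 0.009]
wrist_force: [-0.1, 0.0, -1.0]
width: 0.618
```

Request:
move_arm([
  [1, 18, 0, 0, 0, 0, 0.5],
  [1, 18, 0, 0, 0, 0, 0.5],
  [1, 18, 0, 0, 0, 0, 0.5],
  [1, 18, 0, 0, 0, 0, 0.5],
])

```text
t: 8.68
ee_pos: [0.5375, -0.0697, 0.1549]
tool_rot: [-3.126, 0.271, 0.009]
wrist_force: [-0.0, -0.6, -1.4]
width: 0.619
```

```bash
python3 - <<'E'
from bench import sense, optics
from h import *
s=sense();print(s['ee_pos'],s['tool_rot'],2*np.degrees(np.arctan2(s['tool_rot'][1],s['tool_rot'][0])),s['width'],s['wrist_force'])
for n in('wrist','top','side'):
    d=optics.snapshot(n);cv2.imwrite(f'pics/{n}4.png',d['frame'])
    for c in('blue','yellow','grey','red'):
        for o in blobs(d,c,None,100):
            if o[2]>.06 and 450<o[3]<600 and abs(o[4]+50)<110: print(n,o)
a=cv2.imread('pics/wrist4.png')[0:280,200:520];b=cv2.imread('pics/side4.png')[100:240,270:430]
cv2.imwrite('pics/c4.png',np.hstack([a,cv2.resize(b,(320,280))]))
E
```

```text
[ 0.53747894 -0.06972608  0.15492943] [-3.12636184  0.27085613  0.00874334] 350.09694949403854 0.6191172648464928 [-0.01471842 -0.58748767 -1.37053497]
wrist ('grey', [314, 100, 17, 15], np.float64(0.0831), 553.9, 14.0, 11.8, 11.7, -0.0)
wrist ('red', [266, 202, 109, 49], np.float64(0.1908), 540.4, -56.1, 54.8, 8.4, -9.7)
wrist ('red', [268, 277, 105, 19], np.float64(0.1913), 536.4, -79.4, 53.8, 13.0, -9.1)
side ('blue', [331, 205, 25, 28], np.float64(0.0817), 529.6, -117.0, 53.5, 33.5, -8.8)
side ('red', [332, 158, 25, 32], np.float64(0.19), 538.0, -74.3, 55.5, 35.2, -10.0)
```

View pics/c4.png

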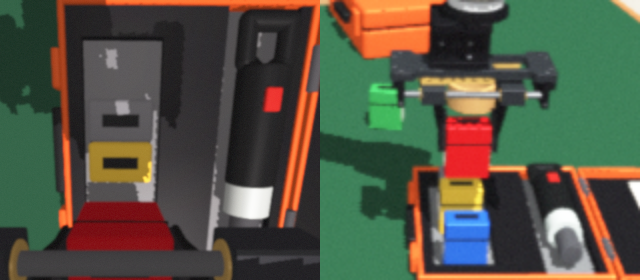

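The crop shows red held upright and square above the gap, with yellow at (120,162) behind it and blue below in the side view. It needs about 2 mm toward blue, and then I lower it.

Request:
move_arm([
  [0, -2, 0, 0, 0, 0, 0.5],
  [0, -2, -15, 0, 0, 0, 0.5],
  [0, -2, -35, 0, 0, 0, 0.5],
  [0, -2, -50, 0, 0, 0, 0.5],
  [0, -2, -62, 0, 0, 0, 0.5],
  [0, -2, -72, 0, 0, 0, 0.5],
  [0, -2, -82, 0, 0, 0, 0.5],
  [0, -2, -90, 0, 0, 0, 0.5],
  [0, -2, -97, 0, 0, 0, 0.5],
  [0, -2, -101, 0, 0, 0, 0.5],
  [0, -2, -103, 0, 0, 0, 0.5],
  [0, -2, -103, 0, 0, 0, 0.5],
])

```text
t: 9.83
ee_pos: [0.5374, -0.0725, 0.0516]
tool_rot: [-3.126, 0.274, 0.009]
wrist_force: [0.0, 0.4, -0.9]
width: 0.618
```

Request:
move_arm([
  [0, 0, -1, 0, 0, 0, 0.5],
  [0, 0, -2, 0, 0, 0, 0.5],
  [0, 0, -3, 0, 0, 0, 0.5],
  [0, 0, -4, 0, 0, 0, 0.5],
  [0, 0, -4, 0, 0, 0, 0.5],
])

```text
t: 10.25
ee_pos: [0.5374, -0.0724, 0.0476]
tool_rot: [-3.126, 0.273, 0.009]
wrist_force: [0.4, -0.6, -2.4]
width: 0.62
```

Request:
move_arm([
  [0, 0, -0.7, 0, 0, 0, 0.5],
  [0, 0, -1.4, 0, 0, 0, 0.5],
  [0, 0, -2, 0, 0, 0, 0.5],
  [0, 0, -2, 0, 0, 0, 0.5],
  [0, 0, -2, 0, 0, 0, 0.5],
])

```text
t: 10.67
ee_pos: [0.5375, -0.0724, 0.0463]
tool_rot: [-3.125, 0.273, 0.009]
wrist_force: [-2.0, 0.7, 5.0]
width: 0.619
```

Contact with the floor: 5 N up, at the expected height. I release and back off upward.

Request:
move_arm([
  [0, 0, 0, 0, 0, 0, 1],
  [0, 0, 0, 0, 0, 0, 1],
  [0, 0, 0, 0, 0, 0, 1],
  [0, 0, 0, 0, 0, 0, 1],
  [0, 0, 0, 0, 0, 0, 1],
  [0, 0, 25, 0, 0, 0, 1],
  [0, 0, 60, 0, 0, 0, 1],
  [0, 0, 100, 0, 0, 0, 1],
  [0, 0, 140, 0, 0, 0, 1],
  [0, 0, 180, 0, 0, 0, 1],
  [0, 0, 200, 0, 0, 0, 1],
  [0, 0, 200, 0, 0, 0, 1],
])

```text
t: 11.67
ee_pos: [0.5405, -0.0731, 0.2516]
tool_rot: [-3.124, 0.274, -0.007]
wrist_force: [1.6, 0.4, -0.1]
width: 1.0
```

```bash
python3 - <<'E'
from bench import sense, optics
from h import *
for n in('wrist','side'):
    d=optics.snapshot(n);cv2.imwrite(f'pics/{n}5.png',d['frame'])
    for c in('blue','yellow','grey','red'):
        for o in blobs(d,c,None,60):
            if o[2]>.06 and 450<o[3]<600 and abs(o[4]+50)<110: print(n,o)
a=cv2.imread('pics/wrist5.png')[0:280,200:520];b=cv2.imread('pics/side5.png')[140:280,270:430]
cv2.imwrite('pics/c5.png',np.hstack([a,cv2.resize(b,(320,280))]))
E
```

```text
wrist ('blue', [294, 200, 45, 30], np.float64(0.0829), 531.4, -111.0, 53.5, 32.7, -10.0)
wrist ('yellow', [294, 137, 43, 25], np.float64(0.0823), 539.7, -17.8, 57.6, 23.9, 18.6)
wrist ('grey', [288, 60, 58, 156], np.float64(0.0823), 543.5, -42.0, 126.3, 52.8, 80.3)
wrist ('red', [295, 167, 43, 32], np.float64(0.0829), 537.8, -71.7, 50.9, 34.2, -10.0)
side ('blue', [331, 206, 25, 27], np.float64(0.0816), 530.2, -113.7, 53.6, 38.2, -9.1)
side ('grey', [337, 0, 37, 13], np.float64(0.5461), 529.5, -117.0, 68.3, 10.5, -13.0)
side ('grey', [300, 83, 23, 8], np.float64(0.3608), 466.5, -35.4, 36.4, 25.0, 0.9)
side ('grey', [327, 106, 45, 3], np.float64(0.3355), 532.6, -105.3, 97.1, 10.2, -5.7)
side ('grey', [329, 182, 21, 7], np.float64(0.0828), 550.0, 1.1, 53.1, 32.1, -7.4)
side ('red', [331, 197, 23, 8], np.float64(0.0821), 537.7, -75.0, 53.6, 35.0, -7.1)
```

View pics/c5.png

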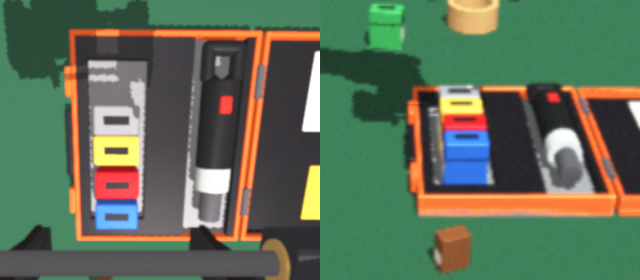

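Wrist crop: grey (118,120), yellow (117,151), red (116,183) and blue (116,215) all stand upright and parallel, with their tops at 82–83 mm. The gripper is clear of everything, so I hand in.

```bash
python3 -c "
from bench import r
print(r.hand_in())"
```

```text
the job is handed in; nothing more can be done
None
```

The red cassette now stands between blue and yellow on the channel floor, and I handed the job in after about 12 s of the 48 s allowed.

I gripped blue low and slid it about 47 mm away from yellow, keeping it upright. Then I picked up the larger red cassette, lowered it into the gap until about 5 N of floor contact, let go and backed off upward.

Last checks before handing in:
- **Heights:** the tops of red, blue and grey read about 82–83 mm in both views, as they should for a 70 mm cassette on the 12 mm floor. Yellow read 82 mm from the wrist camera only.
- **Position:** red is at about (538,-72) mm and blue at (531,-111) mm. That is about 40 mm between centres, and also about 40 mm to yellow at about (543.5,-32) mm.
- **Angle:** red sits at -10.0°, the same as the row.
- **Gripper:** it is open and well above everything.

Some checks disagreed:
- **Camera offset:** the side camera reads y about 3 mm lower than the top and wrist cameras.
- **Yellow's last fit:** the final colour fit for yellow was unreliable (18.6°, merged with nearby pixels). I judged its position from earlier fits and its final uprightness and alignment from the last picture.
- **Side view angle:** the side view gave red's angle as -7.1°, still well within the 0.2 rad limit.

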